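# Index the glued housing under the curing lamp

### The job

Turn the small turntable by pushing gently on one of its ball-ended rods (or its arms) with a closed fingertip until the freshly glued white housing in its nest stands centred under the lamp head, then press the start button on the control box and let it spring back. Nothing is gripped or lifted: the housing stays in its nest and must not be touched, the button is not pressed before the housing is under the lamp, and everything else on the bench is left where it stands.

Things in the scene. Friction and masses are not known exactly. Their poses are not given: they have to be found in the camera images.
- stand: Fixed curing stand: steel foot plate 340 x 100 x 12 mm and a 24 mm column with an overhanging lamp head. Origin on the bench, on the turntable's vertical axis. Its x axis points to the lamp head (50 mm diameter, underside 150 mm above the bench, bracket up to 276 mm), centred 100 mm along x; the column, 290 mm high, is 215 mm along x.
- spider: Turntable: hub of 72 mm diameter with four arms at right angles. Along +x the loaded nest, along -x an empty one (58 x 58 mm, centred 100 mm out, walls to 60 mm above the bench), along +y and -y bare rods. Origin on its axis 38 mm above the bench, z up. Turns endlessly both ways about z; 0.2 N m of friction (2 N at 100 mm), stays where it is left.
- housing: The white moulded housing, 45 x 45 x 44 mm, about 60 g, standing loose in a nest of the turntable, 100 mm from its axis. Origin at the centre of its underside, which lies 52 mm above the bench; its top is 96 mm above the bench. Similar housings stand on the bench: this is the one in the nest.
- lamp_spot (a point): Point straight below the centre of the lamp head, 52 mm above the bench, 100 mm from the turntable's axis: where the housing's origin belongs.
- hub (a point): Point on the turntable's vertical axis at the height of the rods, 49 mm above the bench. The steel rods are 12 mm in diameter and bare from 36 to 128 mm from this axis.
- rod_a (a point): Centre of the 24 mm black ball on the end of the turntable's +y rod: 140 mm from the axis, 49 mm above the bench, 90 degrees counter-clockwise (from above) of the loaded nest.
- rod_b (a point): Centre of the 24 mm black ball on the end of the turntable's -y rod: 140 mm from the axis, 49 mm above the bench, 90 degrees clockwise (from above) of the loaded nest.
- start_button_top (a point): Centre of the top of the round grey start button, 32 mm diameter, in a black collar on a white control box of 100 x 90 x 45 mm that stands to the left or the right of the turntable, fixed to the bench. It is pressed straight down.
- start_button (a joint): Travel of the start button: 0 is up, 0.006 m is fully down (4 N); it counts as pressed beyond 0.004 m and springs back when let go.
- dispenser: White dispenser bottle, 66 mm diameter, 140 mm high, loose on the bench, to be left alone. Origin at its underside.
- tube: White paper tube standing upright, 46 mm diameter, 100 mm high, loose on the bench, to be left alone. Origin at its underside.
- dish: Black dish, 80 mm diameter, 16 mm high, loose on the bench, to be left alone. Origin at its underside.
- housing_b: White housing, 45 x 45 x 44 mm, loose on the bench, to be left alone. Origin at its underside.
- housing_c: White housing, 45 x 45 x 44 mm, loose on the bench, to be left alone. Origin at its underside.
- housing_d: White housing, 45 x 45 x 44 mm, loose on the bench, to be left alone. Origin at its underside.
- syringe: Amber glue syringe lying flat, about 125 mm long, 26 mm wide, 20 mm high, loose on the bench, to be left alone. Origin at its underside.
- block: Steel block, 40 x 40 x 38 mm, loose on the bench, to be left alone. Origin at its underside.

How it is judged (in metres and radians):
On the way, in this order (a step that is already met when the one before it is completed fails the run):
1. the housing, still seated in its nest, is turned under the lamp head and at rest (horizontal distance between housing and lamp_spot below 0.01 m and z of housing in the frame of spider below 0.018 m and linear speed of housing below 0.02 m/s), for 0.3 s.
2. the start button is pressed down (value of joint start_button above 0.004 m and horizontal distance between housing and lamp_spot below 0.01 m), for 0.05 s.
At the end, for the whole second after the job is handed in: The housing sits in its nest, at rest, its centre within 10 mm of the point below the lamp head's centre; the start button has been pressed after that and is up again (all of step 1 and z of housing in the frame of spider above 0.01 m and x of housing in the frame of spider above 0.09 m and value of joint start_button below 0.002 m); the robot touches nothing.
It fails at once if the start button is pressed while the housing is not under the lamp (value of joint start_button above 0.003 m and horizontal distance between housing and lamp_spot above 0.012 m).
It fails at once if the housing is touched by the robot (contact force between housing and the fingers above 0.3 N or contact force between housing and the arm above 0.3 N).
It fails at once if the housing is lifted out of its nest (z of housing in the frame of spider above 0.02 m).
It fails at once if the turntable is gripped, or pushed harder than 25 N (contact force between the fingers and spider above 25 N).
It fails at once if something else on the bench is moved by more than 15 mm or lifted (distance of any of dispenser, tube, dish, housing_b, housing_c, housing_d, syringe, block from where it was at the start of the episode above 0.015 m).
It also fails if it takes over 67 s, if anything falls off the work surface, if the arm or the gripper's body presses on something with over 40 N, if the wrist force passes 120 N, or if a joint passes its speed limit or range.

### The arm

A 7-joint arm with a two-finger parallel gripper is mounted at the origin on the work surface. World frame = base frame: x ahead of the robot, y to its left, z up, the work surface at z = 0. Lengths are in mm, angles in rad, forces in N, time in s.
With the tool pointing down it reaches from about 400 to 900 mm from the base axis. Payload 5.6 kg.
Tool frame: the origin (TCP) lies between the finger pads; the fingertips stand 25 mm ahead of it and the grasp point (between the pads) lies 6 mm ahead of it (tip_extent is the distance from the TCP to the fingertips, in mm); z points along the fingers, y is the line along which they close (so a half turn about z gives the same grasp; the last joint's range is limited). The gripper opens to 92 mm and grips with 3 to 60 N. Pads are 20 mm wide; open, the fingers measure 128 mm over their backs; the gripper's body (75 mm by 189 mm) begins 69 mm behind the grasp point.
Start: joints at [-1.294, 0.468, -0.012, 1.603, 0.006, 1.071, -0.056], TCP at [204.385, 617.037, 239.592] pointing down, gripper open.
Joint ranges: [-2.53, 2.53], [-0.31, 2.02], [-1.57, 1.55], [0.28, 2.44], [-1.29, 4.43], [0.15, 1.84], [-2.92, 2.92]. Speed limits (rad/s): [2.57, 2.57, 3.14, 3.14, 3.14, 3.14, 3.14].

### API

Orientations are given as a rotation vector (axis times angle).
In Python, from workcell import * gives the robot as it stands. The module is installed in compiled form; this text tells all that it offers.
- The arm moves only by the tool jog_arm, never from a script. Its argument "series" is a list that holds one entry, the list of rows, each a list of 6 numbers: the shift along the tool's x, y, z in m, then the turn, a rotation vector about the tool's x, y, z in rad. A call has 1 to 12 rows; each row shifts and turns the commanded pose from where the row before left it, along the tool's axes as they then stand; what a row does not reach is not made up. A row lasts 1/12 s, in which the tool goes at most 41.7 mm and 7.16 degrees, less where a joint would pass 70% of its speed; a pose out of reach is approached as far as the arm can. A call is refused whole if a number of a shift passes 0.0417 or a number of a turn 0.125, either way. A call with a gripper value outside its range is refused whole. "claw" is the closure, from 0 (fully open) to 1 (shut), set as the call begins (left out, the last holds). The fingers move at their own pace and stop on an object; "newtons" is the grip in N (left out, the last holds). Time passes only in rows, so rows that do not move let the fingers close. It gives the time, the measured TCP pose, the force and the opening at its end, in the units of the state.
- state(): the state, without advancing time (a new reading comes with each control period).
- snapshot(name): name is "side" or "top" or "wrist"; returns (picture, depth): 420x560x3 uint8, red, green, blue; 420x560 float32, mm along the optical axis (not along the pixel's ray), 0 where there is no reading.
- get_calibration(name): a dict with "camera_matrix" (3x3 intrinsics, pixels), "k1" (the pictures are not rectified: a ray, as slopes to the right and down, at radius r is drawn at 1 + k1 r^2 times it, then the intrinsics apply), "rvec" (rotation vector, rad) and "tvec" (3), from world to camera coordinates, as OpenCV has them; the wrist camera has in their place "hand_eye" (4x4, takes a point from camera to tool coordinates, whose origin is the TCP and whose axes are the flange's). Camera axes: x right, y down, z forward; pixel columns grow to the right and rows downward; lengths in mm; the calibration is good to about 2 mm. A picture is of the moment at which its call begins: read the wrist's pose just before it. get_calibration takes no time and is no camera call.
- hand_in(): hands the job in, once; it reports no verdict.
Trained networks look in the newest picture that a camera, given by its name, has taken for a name from the list of things; names that differ only in an ending like _2 or _b are one class to them, and where a whole thing is asked for, a point or a joint stands for the part that bears it (a point fixed in the world has none). Each returns a list of dicts, best first, with "conf" (0 to 1); they miss things now and then, are a little off and sometimes report something else, mostly with a low value. They report only what shows in the picture. A call takes as long as a camera call.
- recognise(camera, target): "box" ([centre column, centre row, width, height] in pixels, round what is visible of it).
The state is a dict: "clock": time; "q": joint angles; "qvel": joint speeds; "tau": joint torques, N m; "eef_pos": TCP position; "eef_rot": TCP orientation; "ft_force": force on the tool from outside, world axes, zero at the start; "ft_torque": the same for the moment, N m; "finger_gap": finger opening in mm.
Only numpy, scipy, OpenCV 4.12 (cv2) and the standard library are available. Lean on these libraries where they do the work, as an engineer would, in place of code of your own. Each camera call takes 0.05 s, during which the arm holds its last target. There are 200 camera calls.

## Working session

There is one attempt and no reset: what is moved stays moved. The work goes in short steps, Python scripts to look and compute and a tool call to move; the robot and the scene stay as the last step left them, time stands still between calls to the robot, and variables do not carry over. Pictures are saved under pics/ and viewed, on a budget of 10 in all, crops included, one or two more only if the job needs it, and the job is handed in when it is done.

Besides the shell and the picture viewer there is one more tool, called after "Request:" as name(argument=value, ...), one argument or row to a line, values as JSON. jog_arm: Moves the arm, as the interface text tells. Its arguments: {"type":"object","properties":{"series":{"type":"array"},"claw":{"type":"number"},"newtons":{"type":"number"}},"required":["series"]}

```bash
mkdir -p pics; cat > h.py <<'E'
from workcell import *
import numpy as np, cv2
def cal(n):
    c=get_calibration(n);K=np.array(c["camera_matrix"],float)
    if "rvec" in c:
        R=cv2.Rodrigues(np.array(c["rvec"],float))[0];t=np.array(c["tvec"],float).ravel()
        return K,c["k1"],R.T,-R.T@t
    s=state();H=np.array(c["hand_eye"],float);R=cv2.Rodrigues(np.array(s["eef_rot"],float))[0]
    return K,c["k1"],R@H[:3,:3],R@H[:3,3]+np.array(s["eef_pos"])
def cloud(n,d,C=None):
    K,k1,R,o=C or cal(n)
    v,u=np.mgrid[0:d.shape[0],0:d.shape[1]]
    p=cv2.undistortPoints(np.stack([u,v],-1).reshape(-1,1,2).astype(np.float64),K,np.array([k1,0,0,0,0.]))[:,0]
    P=np.c_[p,np.ones(len(p))]*d.reshape(-1,1)
    W=P@R.T+o; W[d.ravel()==0]=np.nan
    return W.reshape(*d.shape,3)
E
python3 - <<'E'
from h import *
ims=[]
for n in ("side","top"):
    p,d=snapshot(n);np.savez(n+".npz",p=p,W=cloud(n,d));cv2.imwrite(f"pics/{n}0.png",p[...,::-1])
    for t in ("spider","housing","start_button_top","rod_a","stand"):
        W=cloud(n,d)
        for r in recognise(n,t)[:5]:
            u,v=map(int,r["box"][:2]);print(n,t,round(r["conf"],2),np.round(r["box"]),np.round(W[v,u]))
print(state())
E
```

```text
side spider 0.61 [297. 205.  86.  73.] [605. -25.  62.]
side housing 0.68 [268. 186.  21.  20.] [582.  64.  98.]
side housing 0.64 [176. 229.  15.  22.] [326. 199.  32.]
side housing 0.61 [398. 264.  17.  22.] [ 643. -354.   39.]
side housing 0.49 [213. 146.  17.  13.] [639. 369.  31.]
side rod_a 0.91 [298. 205.  82.  74.] [610. -25.  61.]
side stand 0.97 [303. 168.  74. 144.] [783.  94.   3.]
side stand 0.46 [182. 171.  14.  12.] [472. 331.  70.]
top spider 0.95 [275. 191. 117. 107.] [584. -10.  60.]
top housing 0.89 [233. 187.  21.  24.] [585.  84.  95.]
top housing 0.8 [413. 164.  26.  20.] [ 650. -338.   46.]
top housing 0.67 [179. 301.  28.  28.] [331. 205.  45.]
top housing 0.63 [111. 168.  18.  19.] [642. 375.  44.]
top start_button_top 0.62 [123. 239.  16.  14.] [470. 332.  68.]
top rod_a 0.92 [274. 190. 110. 108.] [587. -10.  61.]
top rod_a 0.18 [153. 131.  36.  27.] [746. 294.   4.]
top stand 0.85 [268. 130.  71. 190.] [689.   3. 178.]
top stand 0.22 [125. 243.  12.  11.] [464. 325.  67.]
{'clock': 0.6, 'q': array([-1.29401441,  0.46746508, -0.01158982,  1.60271339,  0.00598813,
        1.07137247, -0.05629804]), 'qvel': array([ 0.0005089 ,  0.00016627, -0.00046064,  0.00053046, -0.00115951,
        0.00119257, -0.00107966]), 'tau': array([-5.97279031e-04, -5.20129466e+01, -1.26921563e-02, -2.43950737e+01,
       -5.67492074e-02,  1.13975941e-02,  2.75201216e-05]), 'eef_pos': array([204.37987809, 617.04270603, 239.60947897]), 'eef_rot': array([5.00298433e-01, 3.10145797e+00, 1.13415758e-04]), 'ft_force': array([ 0.59690437,  0.5284454 , -0.32109519]), 'ft_torque': array([-0.04073712, -0.0153316 ,  0.0254381 ]), 'finger_gap': 92.26835274057096}
```

View pics/top0.png

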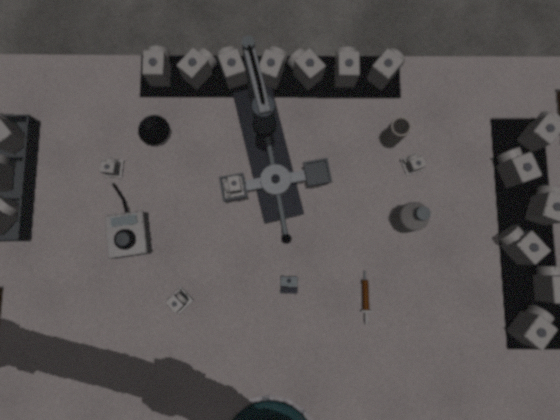

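View pics/side0.png

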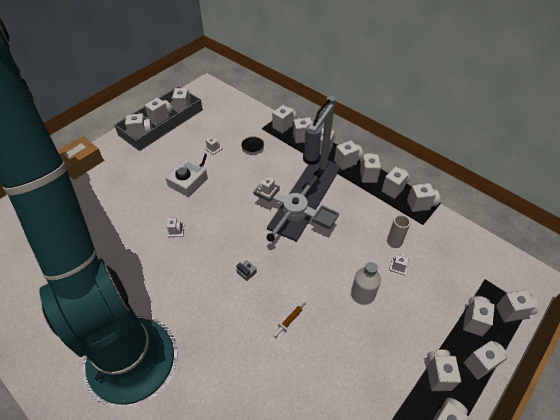

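The top view shows the hub at about (275,179) and the loaded nest on the left at (233,187). rod_a's ball is nearest the robot at (286,238), the lamp and column are at the top, and the control box is at left with its button at (123,239). The table has to turn clockwise by about 80–90°.

```bash
python3 - <<'E'
from h import *
for n in ("top","side"):
    W=np.load(n+".npz")["W"];p=np.load(n+".npz")["p"].astype(int)
    x,y,z=W[...,0],W[...,1],W[...,2]
    near=(np.hypot(x-600,y+10)<330)
    def show(l,m):
        q=W[m]; 
        if len(q): print(n,l,len(q),"med",np.round(np.median(q,0),1),"min",np.round(q.min(0)),"max",np.round(q.max(0)))
    r=np.hypot(x-600,y+10)
    show("hub",(r<60)&(z>57)&(z<75))
    print(np.histogram(z[(r<45)&(z>0)],bins=range(0,300,10))[0])
    show("ball",(abs(x-455)<40)&(abs(y+30)<40)&(z>35)&(z<75))
    show("rod",(x>440)&(x<560)&(abs(y+25)<40)&(z>40)&(z<75))
    show("housing",(abs(x-590)<50)&(abs(y-85)<50)&(z>85)&(z<105))
    show("nestL",(abs(x-590)<60)&(abs(y-85)<60)&(z>50)&(z<66))
    show("nestR",(abs(x-610)<60)&(abs(y+110)<50)&(z>30)&(z<70))
    for a in range(130,310,20): show("high%d"%a,(x>550)&(x<1000)&(abs(y)<150)&(z>a)&(z<=a+20))
    # foot plate: dark, z 6..20
    m=(z>7)&(z<18)&(x>450)&(x<1000)&(abs(y)<200)&(p.sum(2)<240)
    c=cv2.minAreaRect(W[m][:,:2].astype(np.float32));print("plate",m.sum(),c)
    q=W[(abs(x-470)<80)&(abs(y-330)<80)&(z>36)&(z<50)];print("box",len(q),cv2.minAreaRect(q[:,:2].astype(np.float32)))
    show("btn",(abs(x-465)<40)&(abs(y-328)<40)&(z>55)&(z<90))
E
```

```text
top hub 727 med [608.5 -12.4  60.6] min [552. -47.  57.] max [649.  23.  73.]
[ 18 276  13  17  78 328 423  33   0   0   0   0   0   0   0   0   0   0
   0   0   0   0   0   0   0   0   0   0   0]
top ball 111 med [475.5 -35.5  57. ] min [462. -49.  48.] max [494. -26.  64.]
top rod 258 med [503.4 -31.   54.9] min [462. -49.  47.] max [560. -17.  64.]
top housing 223 med [591.7  81.9  95.8] min [576.  66.  85.] max [612. 103. 100.]
top nestL 383 med [587.7  78.4  59.3] min [559.  25.  50.] max [626. 118.  65.]
top nestR 745 med [ 626.5 -106.5   53.1] min [ 595. -143.   43.] max [661. -62.  65.]
top high130 16 med [808.4  45.1 139.6] min [807.  41. 130.] max [813.  49. 150.]
top high150 133 med [690.5  13.4 162.3] min [682. -12. 150.] max [815.  51. 170.]
top high170 75 med [690.1  14.8 179. ] min [686. -10. 171.] max [815.  51. 190.]
top high190 85 med [689.7  12.6 199.5] min [686. -10. 190.] max [814.  50. 210.]
top high210 81 med [689.5  13.9 220. ] min [686. -10. 210.] max [816.  51. 230.]
top high230 92 med [689.5  11.6 240.5] min [686.  -9. 230.] max [815.  51. 250.]
top high250
[... 1488 characters left out ...]
 med [700.3   5.1 219.6] min [686. -13. 210.] max [828.  41. 230.]
side high230 115 med [698.7   2.2 239.3] min [688. -14. 230.] max [827.  31. 250.]
side high250 169 med [706.1   4.8 263.3] min [686. -14. 250.] max [833.  31. 270.]
side high270 264 med [754.8  15.3 277. ] min [691.  -5. 270.] max [832.  47. 290.]
side high290 78 med [759.3  19.1 297.8] min [720.   7. 290.] max [823.  43. 307.]
plate 2395 ((757.2374267578125, -40.606414794921875), (437.4223327636719, 371.93829345703125), 23.265506744384766)
box 499 ((485.2543029785156, 331.1180114746094), (103.56634521484375, 92.92242431640625), 7.465808868408203)
side btn 140 med [469.4 325.2  62.6] min [452. 307.  55.] max [496. 351.  74.]
```

```bash
python3 - <<'E'
from h import *
from scipy.optimize import least_squares as ls
def circ(q,c0,R):
    return ls(lambda c:np.hypot(*(q[:,:2]-c).T)-R,c0,loss="soft_l1",f_scale=1.5).x.round(1)
for n in ("top","side"):
    W=np.load(n+".npz")["W"];x,y,z=np.moveaxis(W,-1,0)
    h=W[(np.hypot(x-608,y+13)<46)&(z>56)&(z<75)]
    hub=np.array([608,-13.])
    print(n,"hub minrect",[np.percentile(h[:,0],[1,50,99]).round(),np.percentile(h[:,1],[1,50,99]).round()])
    l=W[(z>155)&(z<245)&(x<760)&(x>650)&(abs(y-13)<50)];lamp=circ(l,[707,12],25)
    k=W[(z>60)&(z<285)&(x>795)&(x<845)&(y>10)&(y<70)];col=circ(k,[820,38],12)
    d=col-lamp;print("lamp",lamp,len(l),"col",col,len(k),"dist",np.hypot(*d),"dir",np.degrees(np.arctan2(d[1],d[0])),"axis",lamp-100*d/np.hypot(*d), col-215*d/np.hypot(*d))
    b=W[(z>275)&(z<290)&(x>690)&(x<830)&(abs(y-20)<40)][:,:2].astype(np.float32)
    v=cv2.fitLine(b,cv2.DIST_HUBER,0,.01,.01).ravel();print("bracket dir",np.degrees(np.arctan2(v[1],v[0])),v[2:])
    hs=W[(abs(x-590)<40)&(abs(y-85)<40)&(z>92)&(z<101)];print("housing top",hs.mean(0),cv2.minAreaRect(hs[:,:2].astype(np.float32)))
    nr=W[(abs(x-627)<45)&(abs(y+107)<45)&(z>55)&(z<66)];print("nestR",cv2.minAreaRect(nr[:,:2].astype(np.float32)))
    bt=W[(np.hypot(x-470,y-329)<30)];print("btn z hist",np.histogram(bt[:,2],bins=range(44,80,3))[0])
    bb=W[(np.hypot(x-470,y-329)<30)&(z>64)];print(bb.mean(0),cv2.minEnclosingCircle(bb[:,:2].astype(np.float32)))
    rod=W[(x>500)&(x<565)&(abs(y+27)<20)&(z>50)&(z<62)];v=cv2.fitLine(rod[:,:2].astype(np.float32),cv2.DIST_HUBER,0,.01,.01).ravel();print("rod",v)
E
```

```text
top hub minrect [array([575., 609., 644.]), array([-45., -12.,  20.])]
lamp [711.3  11.9] 373 col [816.8  37.4] 228 dist 108.53801177467736 dir 13.588129189884 axis [614.09903024 -11.59407326] [607.81791502 -13.11225751]
bracket dir 14.59801 [757.295     26.591833]
housing top [592.81193353  79.94947725  96.24238756] ((593.3092651367188, 81.47904968261719), (34.74188995361328, 28.75918960571289), 9.977359771728516)
nestR ((628.4545288085938, -110.58644104003906), (58.252525329589844, 58.773155212402344), 11.06640338897705)
btn z hist [113  38  11  41 116  35  12 102  43   0   0]
[471.10205858 331.20287544  67.2048165 ] ((471.1672058105469, 331.4823303222656), 15.848518371582031)
rod [ 9.8387688e-01  1.7884716e-01  5.3258032e+02 -2.6498905e+01]
side hub minrect [array([577., 609., 647.]), array([-49., -19.,  18.])]
lamp [714.1  11.7] 394 col [821.9  36.3] 403 dist 110.57124400132247 dir 12.854795481726217 axis [616.60629721 -10.54809915] [612.288539   -11.53341318]
bracket dir 12.503571 [759.3603    17.323355]
housing top [595.3664398   76.06651489  97.20901683] ((595.2643432617188, 77.53305053710938), (34.235443115234375, 31.08302116394043), 22.583951950073242)
nestR ((630.8370361328125, -112.89253997802734), (61.92533874511719, 59.97443771362305), 10.916647911071777)
btn z hist [30 42 16 14 31 28 15 12 32 16  0]
[472.79483778 329.93384894  69.07619817] ((473.85906982421875, 330.9050598144531), 17.09268569946289)
rod [ 9.8404258e-01  1.7793296e-01  5.3193860e+02 -3.1308254e+01]
```

```bash
cat >> h.py <<'E'
def plan(target,yaw,N,s=None):
    """constant tool-frame row (m, rad) reaching target TCP (mm) with tool-y azimuth yaw (deg) in N rows"""
    s=s or state();R=cv2.Rodrigues(np.array(s["eef_rot"],float))[0]
    cur=np.degrees(np.arctan2(R[1,1],R[0,1]));T=np.radians((cur-yaw+180)%360-180);th=T/N
    z=lambda a:cv2.Rodrigues(np.array([0,0,a]))[0]
    S=sum(R@z(th*k) for k in range(N))
    dp=np.linalg.solve(S,np.array(target)-s["eef_pos"])/1000
    print("cur",s["eef_pos"].round(1),"yaw",cur.round(1),"row",dp.round(4),"turn",round(th,4),"x",N)
E
python3 - <<'E'
from h import *
plan([516,-71,240],10.3,22); plan([516,-71,240],10.3,24)
E
```

```text
cur [204.4 617.  239.6] yaw 71.7 row [-0.0343 -0.0111 -0.    ] turn 0.0487 x 22
cur [204.4 617.  239.6] yaw 71.7 row [-0.0314 -0.0102 -0.    ] turn 0.0446 x 24
```

Request:
jog_arm(
  series=[
    [[-0.0314,-0.0102,0,0,0,0.0446],[-0.0314,-0.0102,0,0,0,0.0446],[-0.0314,-0.0102,0,0,0,0.0446],[-0.0314,-0.0102,0,0,0,0.0446],[-0.0314,-0.0102,0,0,0,0.0446],[-0.0314,-0.0102,0,0,0,0.0446],[-0.0314,-0.0102,0,0,0,0.0446],[-0.0314,-0.0102,0,0,0,0.0446],[-0.0314,-0.0102,0,0,0,0.0446],[-0.0314,-0.0102,0,0,0,0.0446],[-0.0314,-0.0102,0,0,0,0.0446],[-0.0314,-0.0102,0,0,0,0.0446]],
  ],
  claw=1,
  newtons=10,
)

```text
clock: 1.6
eef_pos: [454.9, 314.1, 239.9]
eef_rot: [1.306, 2.857, 0.001]
ft_force: [0.9, 0.2, -0.0]
finger_gap: 13.9
```

Request:
jog_arm(
  series=[
    [[-0.0314,-0.0102,0,0,0,0.0446],[-0.0314,-0.0102,0,0,0,0.0446],[-0.0314,-0.0102,0,0,0,0.0446],[-0.0314,-0.0102,0,0,0,0.0446],[-0.0314,-0.0102,0,0,0,0.0446],[-0.0314,-0.0102,0,0,0,0.0446],[-0.0314,-0.0102,0,0,0,0.0446],[-0.0314,-0.0102,0,0,0,0.0446],[-0.0314,-0.0102,0,0,0,0.0446],[-0.0314,-0.0102,0,0,0,0.0446],[-0.0314,-0.0102,0,0,0,0.0446],[-0.0314,-0.0102,0,0,0,0.0446]],
  ],
)

```text
clock: 2.6
eef_pos: [515.0, -72.8, 239.9]
eef_rot: [2.014, 2.41, 0.001]
ft_force: [0.7, -0.8, -0.1]
finger_gap: 0.5
```

```bash
python3 - <<'E'
from h import *
s=state();print(s["clock"],s["q"].round(2),s["finger_gap"],s["ft_force"]);plan([516,-71,65],10.3,6)
p,d=snapshot("wrist");W=cloud("wrist",d);np.savez("wrist.npz",p=p,W=W);cv2.imwrite("pics/w1.png",p[...,::-1])
x,y,z=np.moveaxis(W,-1,0)
print("ranges",np.nanmin(W,(0,1)),np.nanmax(W,(0,1)))
rod=W[(x>500)&(x<565)&(abs(y+27)<25)&(z>48)&(z<62)]
if len(rod)>20: v=cv2.fitLine(rod[:,:2].astype(np.float32),cv2.DIST_HUBER,0,.01,.01).ravel();print("rod",v,len(rod))
E
```

```text
2.6 [-0.35  0.26  0.51  1.95 -0.15  0.97  0.4 ] 0.5384944525582187 [ 0.67108085 -0.79255731 -0.08213685]
cur [515.  -72.8 239.9] yaw 10.2 row [0.0003 0.0002 0.0291] turn -0.0002 x 6
ranges [ 184.39137691 -432.05027869   -3.91403309] [908.44256065 154.38751392 342.01713361]
rod [ 9.8571455e-01  1.6842446e-01  5.3238574e+02 -3.4476971e+01] 935
```

View pics/w1.png

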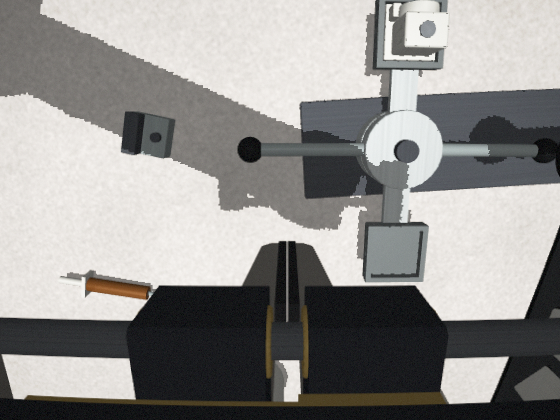

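The wrist view shows the rod running from the ball at (249,149) to the hub at (400,150), with the closed fingers alongside it and clear of the empty nest. I'll descend beside it.

Request:
jog_arm(
  series=[
    [[0,0,0.029,0,0,0],[0,0,0.029,0,0,0],[0,0,0.029,0,0,0],[0,0,0.029,0,0,0],[0,0,0.029,0,0,0],[0,0,0.029,0,0,0],[0.005,0,0,0,0,0],[0.005,0,0,0,0,0],[0,0,0,0,0,0]],
  ],
)

```text
clock: 3.4
eef_pos: [513.9, -60.1, 66.7]
eef_rot: [2.01, 2.414, 0.002]
ft_force: [-1.3, 0.0, 0.4]
finger_gap: 0.4
```

```bash
python3 - <<'E'
from h import *
s=state();print(s["clock"],s["eef_pos"],s["ft_force"])
hub=np.array([610,-13.]);a=np.radians(190.3)
for off in (16,20):
  rel=lambda t,r=103:hub+r*np.array([np.cos(a-t),np.sin(a-t)])-off*np.array([np.sin(a-t),-np.cos(a-t)])
  th=np.radians(86.8)
  print(rel(0),rel(th));plan([*rel(th),65],10.3-86.8,36)
p,d=snapshot("wrist");W=cloud("wrist",d);cv2.imwrite("pics/w2.png",p[...,::-1])
E
```

```text
3.4 [513.90447697 -60.06012451  66.74468834] [-1.26410991  0.01850858  0.38965492]
[511.52067653 -47.15878876] [570.3972088   83.41897598]
cur [513.9 -60.1  66.7] yaw 10.4 row [ 0.0046 -0.0008  0.0001] turn 0.0421 x 36
[512.2358854  -51.09432892] [566.50772911  82.48519452]
cur [513.9 -60.1  66.7] yaw 10.4 row [ 0.0046 -0.0009  0.0001] turn 0.0421 x 36
```

View pics/w2.png

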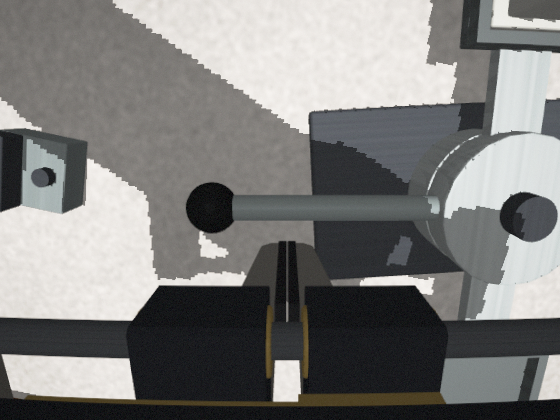

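The fingertips are beside the rod at mid-length, 10 mm or so short of contact. Next: approach, then arc about the hub.

Request:
jog_arm(
  series=[
    [[0.003,0,0,0,0,0],[0.003,0,0,0,0,0],[0.003,0,0,0,0,0],[0.003,0,0,0,0,0],[0.0031,-0.0004,0,0,0,0.03],[0.0031,-0.0004,0,0,0,0.03],[0.0031,-0.0004,0,0,0,0.03],[0.0031,-0.0004,0,0,0,0.03]],
  ],
)

```text
clock: 4.12
eef_pos: [508.0, -38.0, 66.0]
eef_rot: [2.155, 2.285, 0.0]
ft_force: [-0.6, -2.1, 1.6]
finger_gap: 0.3
```

```bash
cat > look.py <<'E'
from h import *
import sys
s=state();print(s["clock"],s["eef_pos"].round(1),s["ft_force"].round(1),s["q"].round(2))
p,d=snapshot("top");W=cloud("top",d);np.savez("top_l.npz",p=p,W=W);cv2.imwrite("pics/t_%s.png"%sys.argv[1],p[...,::-1])
x,y,z=np.moveaxis(W,-1,0)
hs=W[(np.hypot(x-609,y+13)<140)&(z>91)&(z<101)]
print("housing",len(hs),hs.mean(0).round(1))
for t in ("housing",):
  for r in recognise("top",t)[:5]:
    u,v=map(int,r["box"][:2]);print(round(r["conf"],2),np.round(r["box"]),np.round(W[v,u]))
# empty nest walls around the hub
m=W[(z>54)&(z<66)&(np.hypot(x-609,y+13)>66)&(np.hypot(x-609,y+13)<150)]
a=np.degrees(np.arctan2(m[:,1]+13,m[:,0]-609))
print(np.histogram(a,bins=range(-180,181,15))[0])
E
python3 look.py a
```

```text
4.1167 [508. -38.  66.] [-0.6 -2.1  1.6] [-0.34  0.52  0.43  2.08 -0.37  0.61  0.41]
housing 178 [601.2  81.   96.1]
0.92 [114. 169.  22.  20.] [637. 370.  43.]
0.8 [235. 185.  25.  21.] [589.  79.  95.]
0.75 [415. 164.  28.  25.] [ 650. -345.   45.]
0.59 [180. 299.  24.  32.] [337. 204.  38.]
[  0   0   0   0   0  45 103  89   0   0   0   0  50   0   0   0   3 108
  92 113   0   0   0   0]
```

Request:
jog_arm(
  series=[
    [[0.0041,-0.0005,0,0,0,0.04],[0.0041,-0.0005,0,0,0,0.04],[0.0041,-0.0005,0,0,0,0.04],[0.0041,-0.0005,0,0,0,0.04],[0.0041,-0.0005,0,0,0,0.04],[0.0041,-0.0005,0,0,0,0.04],[0.0041,-0.0005,0,0,0,0.04],[0.0041,-0.0005,0,0,0,0.04],[0.0041,-0.0005,0,0,0,0.04],[0.0041,-0.0005,0,0,0,0.04],[0.0041,-0.0005,0,0,0,0.04],[0.0041,-0.0005,0,0,0,0.04]],
  ],
)

```text
clock: 5.22
eef_pos: [508.5, 11.4, 65.4]
eef_rot: [-2.635, -1.708, 0.003]
ft_force: [-2.9, -1.9, 0.8]
finger_gap: 0.4
```

Request:
jog_arm(
  series=[
    [[0.0041,-0.0005,0,0,0,0.04],[0.0041,-0.0005,0,0,0,0.04],[0.0041,-0.0005,0,0,0,0.04],[0.0041,-0.0005,0,0,0,0.04],[0.0041,-0.0005,0,0,0,0.04],[0.0041,-0.0005,0,0,0,0.04],[0.0041,-0.0005,0,0,0,0.04],[0.0041,-0.0005,0,0,0,0.04],[0,0,0,0,0,0]],
  ],
)

```text
clock: 5.97
eef_pos: [523.0, 42.2, 65.2]
eef_rot: [-2.872, -1.27, 0.002]
ft_force: [-1.0, 0.3, -0.2]
finger_gap: 0.4
```

```bash
python3 look.py b; python3 - <<'E'
from h import *
s=state();R=cv2.Rodrigues(s["eef_rot"])[0];print("yaw",np.degrees(np.arctan2(R[1,1],R[0,1])), "rel in tool",R[:2,:2].T@(s["eef_pos"][:2]-[610,-13]))
E
```

```text
5.9667 [523.   42.2  65.2] [-1.   0.3 -0.2] [-0.64  0.59  0.64  2.06 -0.56  0.67 -0.38]
housing 176 [670.7  59.1  96.3]
0.81 [113. 170.  20.  19.] [637. 370.  44.]
0.64 [245. 154.  26.  29.] [662.  55.  95.]
0.62 [415. 164.  29.  22.] [ 653. -343.   45.]
0.19 [367. 294.   4.  47.] [ 347. -229.   16.]
[  0   4 102  83  85   0   0   0   0 136   0   0   0   7 110 105  93   0
   0   0   0   0   0   0]
yaw -42.25339191858683 rel in tool [ -17.74246235 -100.58098783]
```

View pics/t_b.png

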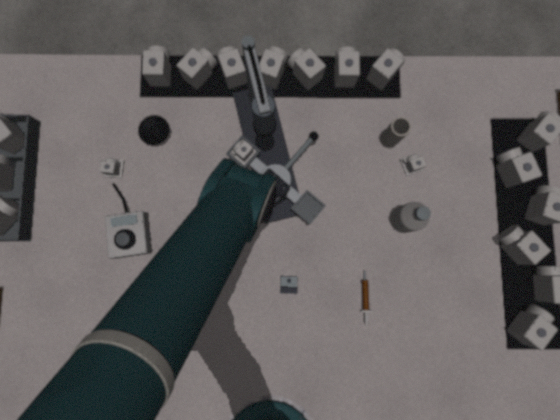

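Top view: the loaded nest is at (243,152), the empty one at (308,207) and rod_b at (313,136), so the table is about halfway round. The arm is clear of the stand. I'll go on for roughly another 27°.

Request:
jog_arm(
  series=[
    [[0.0041,-0.0006,0,0,0,0.04],[0.0041,-0.0006,0,0,0,0.04],[0.0041,-0.0006,0,0,0,0.04],[0.0041,-0.0006,0,0,0,0.04],[0.0041,-0.0006,0,0,0,0.04],[0.0041,-0.0006,0,0,0,0.04],[0.0041,-0.0006,0,0,0,0.04],[0.0041,-0.0006,0,0,0,0.04],[0.0041,-0.0006,0,0,0,0.04],[0.0041,-0.0006,0,0,0,0.04],[0.0041,-0.0006,0,0,0,0.04],[0,0,0,0,0,0]],
  ],
)

```text
clock: 7.07
eef_pos: [555.9, 73.5, 65.5]
eef_rot: [-3.081, -0.612, 0.001]
ft_force: [-0.7, 0.4, 0.6]
finger_gap: 0.8
```

```bash
cat > meas.py <<'E'
from h import *
s=state();R=cv2.Rodrigues(s["eef_rot"])[0];print(s["clock"],"yaw",np.degrees(np.arctan2(R[1,1],R[0,1])), "rel in tool",R[:2,:2].T@(s["eef_pos"][:2]-[610,-13]))
def ana(n,W,lo=-195,hi=-15):
    x,y,z=np.moveaxis(W,-1,0);dx,dy=x-610,y+13
    r=np.hypot(dx,dy);a=np.degrees(np.arctan2(dy,dx))
    # rod_b : bare rod opposite the pushed rod ; empty nest
    for lab,m in (("nest",(r>60)&(r<150)&(z>35)&(z<66)),):
        k=m&(a<-85) | m&(a>172)
        if n0: k=m&(a>-120)&(a<-40)
        k=cv2.morphologyEx(k.astype(np.uint8),cv2.MORPH_OPEN,np.ones((7,7)))>0
        c=cv2.minAreaRect(W[k][:,:2].astype(np.float32));print(n,lab,k.sum(),np.round(c[0],1),np.round(c[1],1),round(c[2],2),"ctr ang+180",round(np.degrees(np.arctan2(c[0][1]+13,c[0][0]-610))%360-180,1))
    k=(r>50)&(r<155)&(z>42)&(z<66)&((a>-125)&(a<-40) if not n0 else (a>-30)&(a<50))
    q=W[k][:,:2].astype(np.float32)
    if len(q)>20:
        v=cv2.fitLine(q,cv2.DIST_HUBER,0,.01,.01).ravel();print(n,"rod_b",len(q),"arm ang",round(np.degrees(np.arctan2(v[1],v[0]))%180,1),v[2:])
n0=True;ana("top0",np.load("top.npz")["W"]);ana("side0",np.load("side.npz")["W"]);n0=False
for n in ("top","side"):
    p,d=snapshot(n);W=cloud(n,d);np.savez(n+"_l.npz",p=p,W=W);cv2.imwrite("pics/%s_l.png"%n,p[...,::-1]);ana(n,W)
    x,y,z=np.moveaxis(W,-1,0)
    hs=W[(np.hypot(x-609,y+13)<140)&(z>91)&(z<101)];print("housing",len(hs),hs.mean(0))
E
python3 meas.py
```

```text
7.0667 yaw -67.5214780209909 rel in tool [ -16.88433943 -100.61696154]
top0 nest 647 [ 627.4 -105.6] [58.3 68.9] 10.76 ctr ang+180 100.6
top0 rod_b 116 arm ang 10.3 [686.0963      1.7667259]
side0 nest 359 [ 630.1 -107.5] [60.6 72.2] 11.85 ctr ang+180 102.0
side0 rod_b 122 arm ang 10.4 [7.101515e+02 7.072077e-01]
top nest 639 [523.6 -51.1] [68.1 58.2] 24.38 ctr ang+180 23.8
top rod_b 243 arm ang 113.2 [ 650.76013  -106.031105]
housing 143 [692.79547991  27.07890007  96.0918285 ]
side nest 398 [524.8 -53.8] [68.9 58.9] 24.35 ctr ang+180 25.6
side rod_b 167 arm ang 112.4 [ 651.6223  -108.89023]
housing 106 [664.49757738  32.78661828  96.76473337]
```

Request:
jog_arm(
  series=[
    [[0.0031,-0.0005,0,0,0,0.03],[0.0031,-0.0005,0,0,0,0.03],[0.0031,-0.0005,0,0,0,0.03],[0.0031,-0.0005,0,0,0,0.03],[0.0031,-0.0005,0,0,0,0.03],[0.0021,-0.0003,0,0,0,0.02],[0,0,0,0,0,0],[0,0,0,0,0,0]],
  ],
)

```text
clock: 7.83
eef_pos: [571.8, 81.0, 65.7]
eef_rot: [3.122, 0.348, 0.001]
ft_force: [-0.6, 0.5, -0.3]
finger_gap: 0.3
```

```bash
python3 meas.py|grep -v 0
python3 meas.py|grep -v -e top0 -e side0; python3 - <<'E'
import cv2,numpy as np
a=cv2.imread("pics/top_l.png")[80:260,190:370];b=cv2.imread("pics/side_l.png")[80:260,220:400]
cv2.imwrite("pics/c3.png",cv2.resize(np.hstack([a,b]),(800,400),interpolation=2))
E
```

```text
7.9333 yaw -77.28710351684467 rel in tool [ -16.60194334 -100.14388282]
top nest 667 [518.5 -35.6] [68.3 57.9] 14.12 ctr ang+180 13.9
top rod_b 245 arm ang 103.8 [ 634.2101   -111.884575]
housing 98 [694.93538413  10.09239962  95.7422743 ]
side nest 302 [518.3 -41.2] [62.2 54.2] 13.82 ctr ang+180 17.1
side rod_b 167 arm ang 103.7 [ 635.0441  -113.24983]
housing 112 [671.30246862  22.39841373  96.93735421]
```

View pics/c3.png

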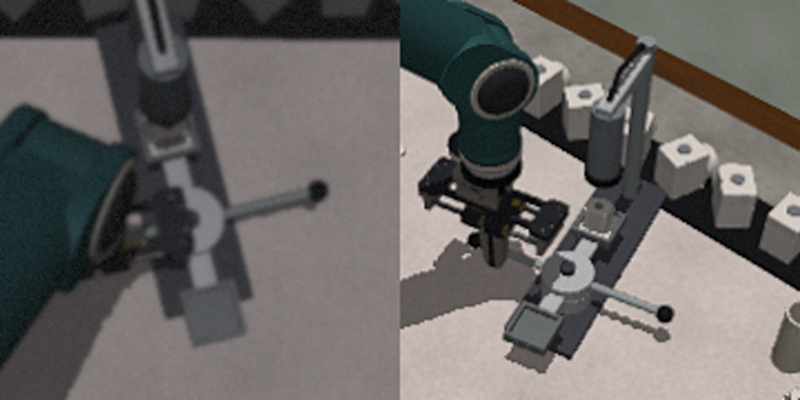

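The crops show the loaded nest, arms and foot plate in line beneath the lamp head. The nest angle measures 13.9° against 13.4° for the stand, which is about 1 mm off. I'll back off and lift.

Request:
jog_arm(
  series=[
    [[-0.005,0,0,0,0,0],[-0.01,0,0,0,0,0],[-0.015,0,0,0,0,0],[0,0,0,0,0,0],[0,0,-0.02,0,0,0],[0,0,-0.03,0,0,0],[0,0,-0.03,0,0,0],[0,0,-0.02,0,0,0],[0,0,0,0,0,0]],
  ],
)

```text
clock: 8.78
eef_pos: [545.0, 74.6, 169.5]
eef_rot: [-3.121, -0.346, -0.011]
ft_force: [0.4, 0.5, 0.4]
finger_gap: 0.8
```

```bash
python3 meas.py|grep -v -e top0 -e side0; python3 -c "
from h import *
plan([472,330.5,150],-40,12);print(state()['q'])"
```

```text
8.7833 yaw -77.33323944737279 rel in tool [-44.16954209 -99.74087689]
top nest 663 [518.6 -35.5] [68.3 58. ] 14.09 ctr ang+180 13.9
top rod_b 246 arm ang 103.6 [ 634.25653  -111.834404]
housing 99 [694.87079685   9.93015595  95.80243375]
side nest 384 [519.8 -38. ] [67.7 59.4] 14.19 ctr ang+180 15.5
side rod_b 169 arm ang 103.3 [ 635.7569  -114.08076]
housing 88 [703.43576323   6.82964226  97.05314157]
cur [542.7  75.1 166. ] yaw -77.3 row [ 0.0056 -0.0218  0.0014] turn -0.0542 x 12
[-0.91392093  0.5286982   0.93964954  1.96434227 -0.53941276  0.91878504
 -1.04670025]
```

Request:
jog_arm(
  series=[
    [[0.0056,-0.0218,0.0014,0,0,-0.0542],[0.0056,-0.0218,0.0014,0,0,-0.0542],[0.0056,-0.0218,0.0014,0,0,-0.0542],[0.0056,-0.0218,0.0014,0,0,-0.0542],[0.0056,-0.0218,0.0014,0,0,-0.0542],[0.0056,-0.0218,0.0014,0,0,-0.0542],[0.0056,-0.0218,0.0014,0,0,-0.0542],[0.0056,-0.0218,0.0014,0,0,-0.0542],[0.0056,-0.0218,0.0014,0,0,-0.0542],[0.0056,-0.0218,0.0014,0,0,-0.0542],[0.0056,-0.0218,0.0014,0,0,-0.0542],[0.0056,-0.0218,0.0014,0,0,-0.0542]],
  ],
)

```text
clock: 9.88
eef_pos: [470.0, 333.3, 147.2]
eef_rot: [2.843, 1.336, -0.003]
ft_force: [0.5, -0.3, -0.6]
finger_gap: 0.4
```

```bash
python3 - <<'E'
from h import *
s=state();print(s["eef_pos"],s["ft_force"],s["q"].round(2))
plan([472,330.5,110],-40,4)
p,d=snapshot("wrist");W=cloud("wrist",d);cv2.imwrite("pics/w4.png",p[...,::-1])
x,y,z=np.moveaxis(W,-1,0)
q=W[(np.hypot(x-471,y-330)<40)&(z>63)&(z<75)];print(len(q),q.mean(0) if len(q) else "",cv2.minEnclosingCircle(q[:,:2].astype(np.float32)) if len(q) else "")
E
```

```text
[469.97906986 333.28700164 147.19879831] [ 0.53294951 -0.32021149 -0.61078051] [-1.23  0.54  0.73  1.9  -0.46  0.88 -0.96]
cur [470.  333.3 147.2] yaw -39.7 row [-0.0002  0.0008  0.0093] turn 0.0015 x 4
1578 [469.80286052 339.6183955   66.25485039] ((468.5364685058594, 338.21099853515625), 15.880703926086426)
```

View pics/w4.png

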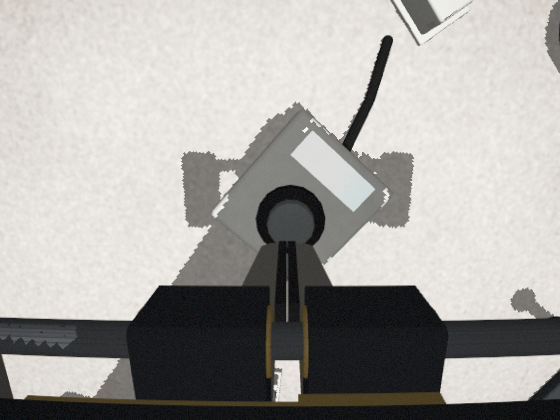

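The wrist view shows the button at (291,222) in its collar with the fingertips just over it. The estimates from the three cameras differ by a few mm, which the 32 mm button can absorb. Descending.

Request:
jog_arm(
  series=[
    [[0,0,0.016,0,0,0],[0,0,0.016,0,0,0],[0,0,0.014,0,0,0],[0,0,0.003,0,0,0],[0,0,0.003,0,0,0],[0,0,0,0,0,0]],
  ],
)

```text
clock: 10.43
eef_pos: [471.9, 330.5, 96.1]
eef_rot: [2.847, 1.327, -0.002]
ft_force: [-0.5, 0.3, -1.0]
finger_gap: 0.7
```

Request:
jog_arm(
  series=[
    [[0,0,0.002,0,0,0],[0,0,0,0,0,0],[0,0,0,0,0,0]],
  ],
)

```text
clock: 10.68
eef_pos: [472.4, 330.7, 95.3]
eef_rot: [-2.848, -1.326, -0.001]
ft_force: [0.5, 0.4, -0.0]
finger_gap: 0.7
```

Request:
jog_arm(
  series=[
    [[0,0,0.002,0,0,0],[0,0,0.002,0,0,0],[0,0,0,0,0,0],[0,0,0,0,0,0]],
  ],
)

```text
clock: 11.02
eef_pos: [472.5, 330.7, 91.1]
eef_rot: [-2.848, -1.326, -0.001]
ft_force: [0.3, 1.1, 2.2]
finger_gap: 0.1
```

Request:
jog_arm(
  series=[
    [[0,0,0.002,0,0,0],[0,0,0,0,0,0],[0,0,0,0,0,0]],
  ],
)

```text
clock: 11.27
eef_pos: [472.4, 330.8, 89.0]
eef_rot: [-2.848, -1.326, -0.001]
ft_force: [0.3, 0.9, 1.9]
finger_gap: 0.5
```

Request:
jog_arm(
  series=[
    [[0,0,0.002,0,0,0],[0,0,0,0,0,0],[0,0,0,0,0,0]],
  ],
)

```text
clock: 11.52
eef_pos: [472.5, 330.7, 86.9]
eef_rot: [-2.848, -1.326, -0.001]
ft_force: [0.9, 1.2, 3.9]
finger_gap: 0.5
```

Request:
jog_arm(
  series=[
    [[0,0,0.002,0,0,0],[0,0,0,0,0,0],[0,0,0,0,0,0]],
  ],
)

```text
clock: 11.77
eef_pos: [472.5, 330.7, 86.2]
eef_rot: [-2.847, -1.326, -0.001]
ft_force: [-2.5, -0.4, 16.3]
finger_gap: 0.2
```

The force jumped to 16 N at z = 86 mm, so the button is at its end stop. I'll release and lift clear.

Request:
jog_arm(
  series=[
    [[0,0,-0.01,0,0,0],[0,0,-0.02,0,0,0],[0,0,-0.03,0,0,0],[0,0,-0.03,0,0,0],[0,0,-0.02,0,0,0],[0,0,0,0,0,0],[0,0,0,0,0,0],[0,0,0,0,0,0],[0,0,0,0,0,0]],
  ],
)

```text
clock: 12.52
eef_pos: [471.1, 330.0, 193.3]
eef_rot: [2.847, 1.326, -0.005]
ft_force: [-0.1, -0.2, 0.4]
finger_gap: 0.5
```

```bash
python3 meas.py|grep -v -e top0 -e side0; python3 - <<'E'
from h import *
p,d=snapshot("wrist");W=cloud("wrist",d)
x,y,z=np.moveaxis(W,-1,0)
q=W[(np.hypot(x-470,y-338)<14)];print("button z",np.nanmedian(q[:,2]),len(q),state()["ft_force"])
for n in ("top","side"):
    A=np.load(n+".npz")["W"];B=np.load(n+"_l.npz")["W"]
    for nm,c,h in (("b1",(640,372),44),("b2",(334,204),44),("b3",(650,-341),44),("block",(375,-40),38)):
        o=[]
        for Q in(A,B):
            m=(np.hypot(Q[...,0]-c[0],Q[...,1]-c[1])<55)&(Q[...,2]>h-10)&(Q[...,2]<h+8);o+=[Q[m].mean(0).round(1) if m.any() else None]
        print(n,nm,*o)
a=cv2.imread("pics/top_l.png");b=cv2.imread("pics/side_l.png")
cv2.imwrite("pics/c5.png",cv2.resize(np.hstack([a,b]),(800,300),interpolation=cv2.INTER_AREA))
E
```

```text
12.5167 yaw -40.04237525075429 rel in tool [ 173.24025449 -327.04142861]
top nest 644 [518.3 -35.7] [67.7 58. ] 13.98 ctr ang+180 13.9
top rod_b 244 arm ang 103.7 [ 634.25244 -111.53776]
housing 98 [694.80305418  10.1536472   96.07987929]
side nest 307 [515.9 -40.1] [59.5 59. ] 14.14 ctr ang+180 16.0
side rod_b 166 arm ang 102.8 [ 635.3723   -114.075035]
housing 84 [703.6252846    7.55375982  97.18643049]
button z 209.74386671445308 5273 [ 0.98337859  0.1993217  -1.06203414]
top b1 [643.5 383.2  43. ] [643.7 383.1  42.6]
top b2 [328.4 213.1  43. ] [328.5 213.   43. ]
top b3 [ 655.2 -349.8   42.6] [ 655.2 -349.6   42.6]
top block [357.8 -44.2  37.5] [357.4 -44.1  37.9]
side b1 [643.9 379.8  43.1] [643.6 379.8  43.5]
side b2 [329.  210.2  43.4] [328.6 209.7  43.2]
side b3 [ 654.4 -355.    43.7] [ 654.5 -355.3   43.6]
side block [358.6 -47.2  37.2] [358.8 -47.1  37.7]
```

View pics/c5.png

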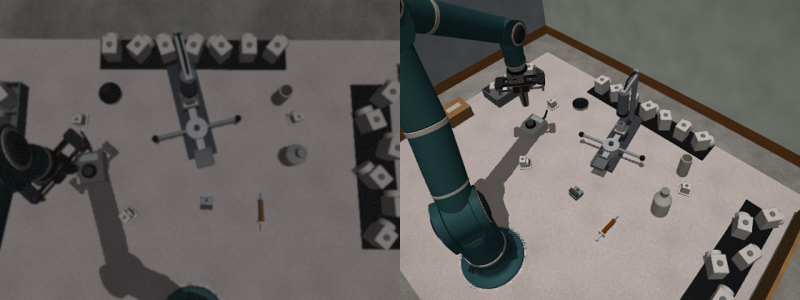

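The table is aligned under the lamp, nothing else has moved, and the arm is clear above the box. Handing in.

```bash
python3 -c "
from h import *
W=np.load('side_l.npz')['W'];q=W[(np.hypot(W[...,0]-472,W[...,1]-331)<18)&(W[...,2]<90)]
print('button top pct',np.percentile(q[:,2],[50,90,97]) if len(q) else None)
hand_in()"
```

```text
button top pct [68.13626511 71.08662169 72.41455951]
the job is handed in; nothing more can be done
```

I turned the turntable about 87° clockwise by pushing the rod_a rod with the closed fingertips. That brought the housing under the lamp, and I then pressed the start button, released it, lifted clear and handed in. The hand-in gave no verdict.

**Last checks:**
- **Alignment:** the nest arm measured about 13.9° and the stand about 13.4°, so the housing should be about 1 mm off centre (limit 10 mm). It read the same after I backed off and again after the button press. The side camera's nest-centre reading was less consistent (15–17°), but its other readings agreed to within about 1°.
- **Push force:** wrist readings while pushing were at most about 4 N (limit 25 N).
- **Button:** it hit its end stop at about 16 N. After release its top read about 68–71 mm high, the same as before the press.
- **Other items:** the three loose housings and the block measured unmoved, within 0.5 mm. The dispenser, tube, dish and syringe I only checked by eye in the last picture, and they looked unmoved.
- **Disagreements:** the wrist camera placed the button 5–7 mm away from the other two cameras, so I pressed at the top and side cameras' position. A final button-height check with the wrist camera failed because it saw the fingers instead; the side camera gave the reading above.

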